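# Pop the chutney pot out of its chute and trap it with the other finger

### The arm

A 6-joint arm with a two-finger parallel gripper is mounted at the origin on the work surface. World frame = base frame: x ahead of the robot, y to its left, z up, the work surface at z = 0. Lengths are in m, angles in degrees, forces in N, time in s.
With the tool pointing down it reaches from about 0.4 to 0.825 m from the base axis. Payload 7 kg.
Tool frame: the origin (TCP) lies at the very end of the fingers, on their centre line; the grasp point (between the pads) lies hold_point_z behind it (hold_point_z is the distance from the TCP to the grasp point, in m); z points along the fingers, y is the direction in which the jaws open and shut (so a half turn about z gives the same grasp; the last joint's range is limited). The gripper opens to 88 mm and grips with 3 to 60 N. Pads are 19 mm wide; open, the fingers measure 130 mm over their backs; the gripper's body (78 mm by 193 mm) begins 47 mm behind the grasp point.
Start: joints at [90.304, 20.546, 0.682, 0, -70.136, -16.507], TCP at [0.188, 0.648, 0.191] pointing down, gripper open.
Joint ranges: [-176.03, 176.03], [-82.01, 121.73], [-58.28, 71.71], [-173.87, 95.51], [-174.79, -0.11], [-173.66, 173.66]. Speed limits (degrees/s): [136.94, 136.94, 172.46, 180, 180, 180].

### API

Orientations are given as [roll, pitch, yaw] about the fixed x, y, z axes, in that order (R = Rz(yaw) Ry(pitch) Rx(roll)).
In Python, from plant import get_obs, snapshot, close_job, hold_point_z gives the robot as it stands. The module is installed in compiled form; this text tells all that it offers.
- The arm moves only by the tool jog_arm, never from a script. Its argument "commands" is a list of rows, each a list of 4 numbers: the shift along the world's x, y, z in mm, then the turn about the world's z in degrees. In form: [[x, y, z, turn], ...]. A call has exactly 10 rows; each row shifts and turns the commanded pose from where the row before left it; what a row does not reach is not made up. A row lasts 1/12 s, in which the tool goes at most 41.7 mm and 7.16 degrees, less where a joint would pass 70% of its speed; a pose out of reach is approached as far as the arm can. A call is refused whole if a number of a shift passes 41.7 or a number of a turn 7.16, either way. A call with a gripper value outside its range is refused whole. "fingers" is the finger opening in mm, from 0 to 87.6, set as the call begins (left out, the last holds). The fingers move at their own pace and stop on an object; the grip force is fixed at half the most. Time passes only in rows, so rows that do not move let the fingers close, or fill a call up. It gives the time, the measured TCP pose, the force and the opening at its end, in the units of the state.
- get_obs(): the state, without advancing time (a new reading comes with each control period).
- snapshot(name): name is "side" or "top"; returns a dict with "image" (384x512x3 uint8, red, green, blue), "fov_y" (degrees; the focal length in pixels is half the picture's height over the tangent of half this angle, whatever the lens; pixels are square), "cx", "cy" (the principal point, pixels), "dist_coeffs" ([k1, k2, p1, p2, k3] as OpenCV has them; the pictures are not rectified), "rvec" (rotation vector, rad) and "tvec" (3), from world to camera coordinates, as OpenCV has them. Camera axes: x right, y down, z forward; pixel columns grow to the right and rows downward; lengths in m; the calibration is good to about 2 mm. A picture is of the moment at which its call begins. There is no depth.
- close_job(): hands the job in, once; it reports no verdict.
The state is a dict: "clock": time; "joint_pos": joint angles; "qvel": joint speeds; "tau": joint torques, N m; "tool_pos": TCP position; "orientation": TCP orientation; "force": force on the tool from outside, world axes, zero at the start; "moment": the same for the moment, N m; "opening": finger opening in m.
Only numpy, scipy, OpenCV 4.12 (cv2) and the standard library are available. Lean on these libraries where they do the work, as an engineer would, in place of code of your own. Each camera call takes 0.05 s, during which the arm holds its last target.

### The job

Press the key beside the little white chute with one fingertip so that the steel chutney pot pops out over its stop, and with the other finger trap the pot on the slide before it runs off the low end. Do not pinch the pot or lift it, and leave everything else alone. Finish while holding: key still pressed down, pot at rest against the other finger.

Things in the scene. Friction and masses are not known exactly. Their poses are not given: they have to be found in the camera images.
- slide: Steel slide of the chute (a white wedge 190 mm long, fixed). Flat channel, always tilted 16 degrees. Origin on its surface and centreline, level with the key's middle, 34 mm above the worktop; x points up the slope, z out of the surface, y level, away from the key. 50 mm wide inside, side walls 3 mm thick, 12 mm high; runs from x = -65 mm (open low end) to +95 mm (housing, 94 mm high).
- pot: Round lidded steel pot, 46 mm wide, 28 mm tall, about 0.15 kg, polished. Origin under its centre, z up its axis. It starts at slide x = +70 mm, held by a 7 mm high stop on its low side, pushed by a sprung plunger behind. Once freed it shoots down the slide at once, so a finger must already stand in the channel beside the key. A 22 mm wide finger there stops it at about slide x = +34 mm.
- key (a joint): Travel of the key (m): 0 up, 0.012 fully down. It moves straight down on a spring: about 1.5 N to start, 5 N fully down; it rises if let go. The pot's stop sinks with it and frees the pot after about 7 mm.
- key_top (a point): Middle of the key's top, moves with it. White bar 50 mm long (along the slide), 24 mm wide, its middle 44 mm from the slide's centreline on its -y side; top parallel to the slide, 18 mm above the level of its surface when up, 6 mm when fully down. So with two fingertips at one height, one on the key and one in the channel, the second clears the surface but is below the pot's top.
- spare_pot: Bystander: a second pot of the same kind standing on the worktop beside the chute. Origin under its centre.
- tumbler: Bystander: steel tumbler, 68 mm wide, 75 mm tall, beside the chute. Origin under its centre.
- katori: Bystander: small steel bowl, 90 mm wide, 36 mm tall, on the key's side. Origin under its centre.
- brush: Bystander: red silicone pastry brush 195 mm long lying on the 20 mm thick square teak board.
- turner: Bystander: steel tava turner with black handle, 310 mm long, lying on the worktop.
- plate_low: Bystander: lower of two stacked white enamel plates, 230 mm wide.
- plate_top: Bystander: upper of the two plates.
- tiffin: Bystander: steel tiffin carrier with three tiers, 140 mm wide, 232 mm tall with its handle. Origin under its centre.

How it is judged:
By the outcome, as a careful person would: the job done as asked, in the order asked, and still so for the second after the job is handed in, while the arm keeps its last pose, push and grip.
It also fails if it takes over 32 s, if anything falls off the work surface, if the arm or the gripper's body presses on something with over 40 N, if the wrist force passes 120 N, or if a joint passes its speed limit or range.

## Working session

There is one attempt and no reset: what is moved stays moved. The work goes in short steps, Python scripts to look and compute and a tool call to move; the robot and the scene stay as the last step left them, time stands still between calls to the robot, and variables do not carry over. Pictures are saved under pics/ and viewed, and the job is handed in when it is done.

Besides the shell and the picture viewer there is one more tool, called by a JSON object that holds its "api" and its "payload". jog_arm: Moves the arm, as the interface text tells. Its arguments: {"type":"object","properties":{"commands":{"type":"array","items":{"type":"array","items":{"type":"number"}}},"fingers":{"type":"number"}},"required":["commands"]}

```bash
mkdir -p pics; cat > h.py <<'E'
import numpy as np, cv2, pickle
from plant import get_obs, snapshot, close_job, hold_point_z
def cam(s):
    f=s["image"].shape[0]/2/np.tan(np.radians(s["fov_y"])/2)
    K=np.array([[f,0,s["cx"]],[0,f,s["cy"]],[0,0,1.]])
    return K,np.array(s["dist_coeffs"],float),np.array(s["rvec"],float),np.array(s["tvec"],float)
def proj(s,P):
    K,d,r,t=cam(s); return cv2.projectPoints(np.array(P,float).reshape(-1,1,3),r,t,K,d)[0].reshape(-1,2)
def ray(s,uv):
    K,d,r,t=cam(s); n=cv2.undistortPoints(np.array([[uv]],float),K,d)[0,0]
    R=cv2.Rodrigues(r)[0]; return -R.T@t, R.T@np.array([n[0],n[1],1])
def onz(s,uv,z):
    o,d=ray(s,uv); return o+d*(z-o[2])/d[2]
E
python3 - <<'E'
from h import *
print(hold_point_z); print(get_obs())
for n in ("side","top"):
    s=snapshot(n); pickle.dump(s,open(n+"0.pkl","wb")); cv2.imwrite(f"pics/{n}0.png",cv2.resize(s["image"][...,::-1],(800,600),interpolation=cv2.INTER_CUBIC))
    print(n,s["fov_y"],s["cx"],s["cy"],s["dist_coeffs"],ray(s,(256,192)))
E
```

```text
0.0188
{'clock': 0.0, 'joint_pos': array([ 9.03037134e+01,  2.05908780e+01,  6.34731531e-01, -2.17887602e-02,
       -7.01340970e+01, -1.65060316e+01]), 'qvel': array([ 0.06153878, -0.0012358 , -0.0076928 ,  0.03152859,  0.05214724,
        0.01996938]), 'tau': array([ 2.82479086e-04, -5.82724750e+01,  2.93055439e+01,  6.99741125e+00,
        6.92023285e-03, -1.56121405e-04]), 'tool_pos': array([0.18822139, 0.64767081, 0.18963103]), 'orientation': array([ 1.79907655e+02, -6.00357612e-03, -1.62097337e+01]), 'force': array([0.5092903 , 0.72605249, 0.08194445]), 'moment': array([-0.04518384,  0.0239242 ,  0.00419225]), 'opening': 0.08739673762454896}
side 46.90467622509528 257.8160258493308 189.17186267688237 [-0.13588545  0.          0.          0.          0.        ] (array([ 0.1517602 , -1.24374766,  0.88396516]), array([ 0.26618726,  0.79072658, -0.55131977]))
top 49.490460661956675 258.2243664262388 195.05812630312528 [-0.05958461  0.          0.          0.          0.        ] (array([ 0.40934545, -0.07375778,  1.40608249]), array([ 0.11744455,  0.03113676, -0.9926327 ]))
```

View pics/side0.png

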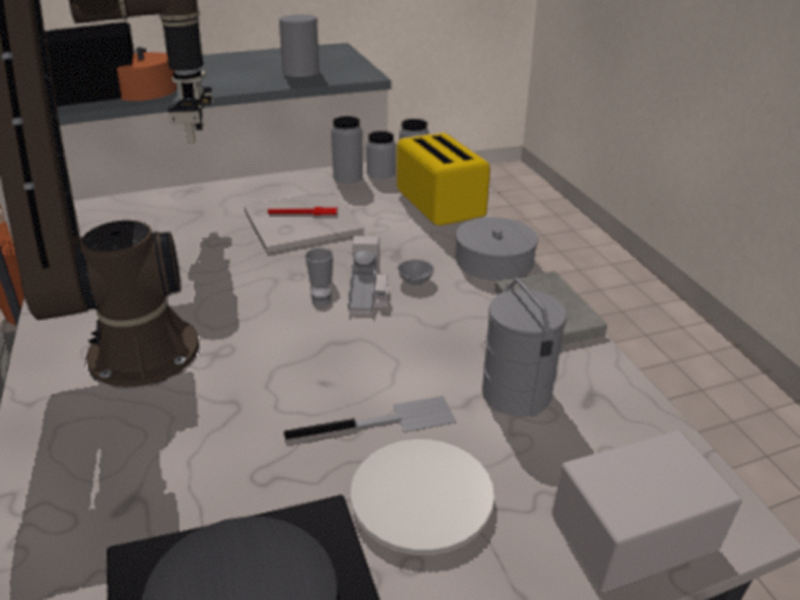

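View pics/top0.png

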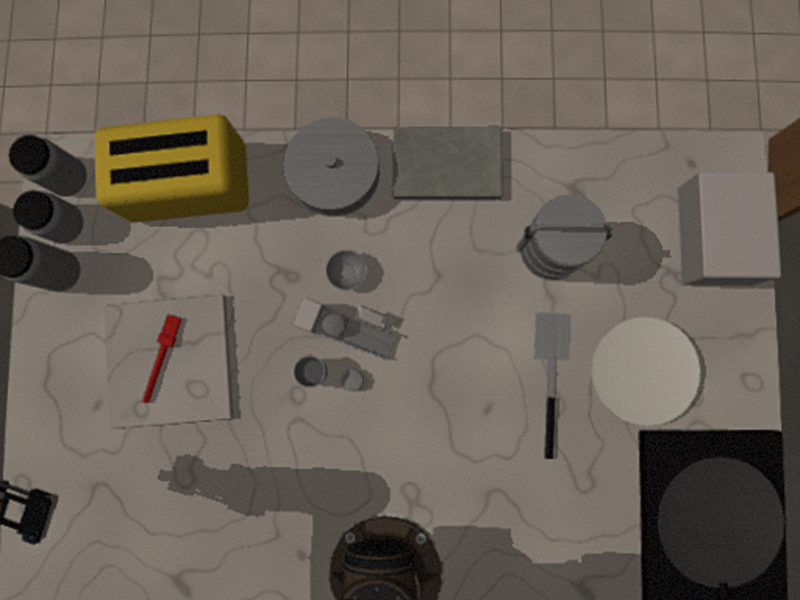

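The top view has x up and y to the left. The chute housing is at about (310,315), the low end at about (400,345) and the key at about (380,318). The spare pot and tumbler are below it and the katori is above. I'll zoom in next.

```bash
python3 - <<'E'
from h import *
for n,(x0,y0,w,h) in {"top":(180,180,90,70),"side":(185,140,100,75)}.items():
    s=pickle.load(open(n+"0.pkl","rb")); c=s["image"][y0:y0+h,x0:x0+w,::-1]
    c=cv2.resize(c,(w*8,h*8),interpolation=cv2.INTER_CUBIC); c=cv2.convertScaleAbs(c,alpha=1.4)
    for i in range(0,w,10): cv2.putText(c,str(x0+i),(i*8,10),0,.35,(0,255,255)); cv2.line(c,(i*8,12),(i*8,18),(0,255,255))
    for i in range(0,h,10): cv2.putText(c,str(y0+i),(0,i*8+4),0,.35,(0,255,255))
    cv2.imwrite(f"pics/{n}z.png",c)
E
```

```text
(no output)
```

View pics/topz.png

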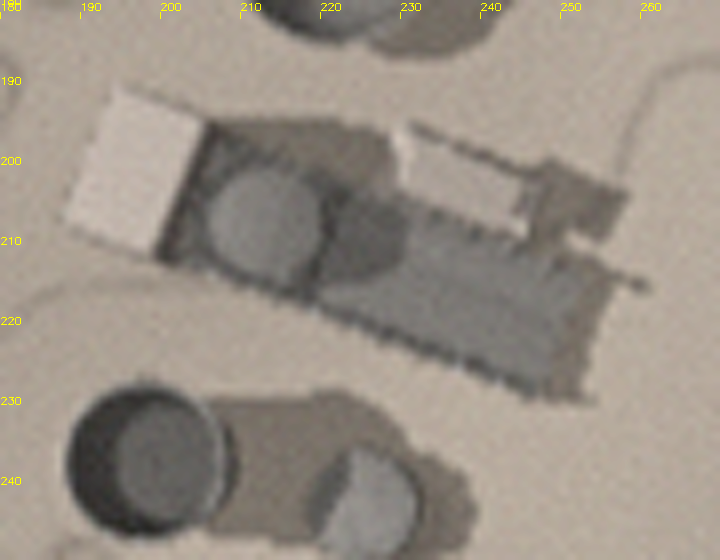

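View pics/sidez.png

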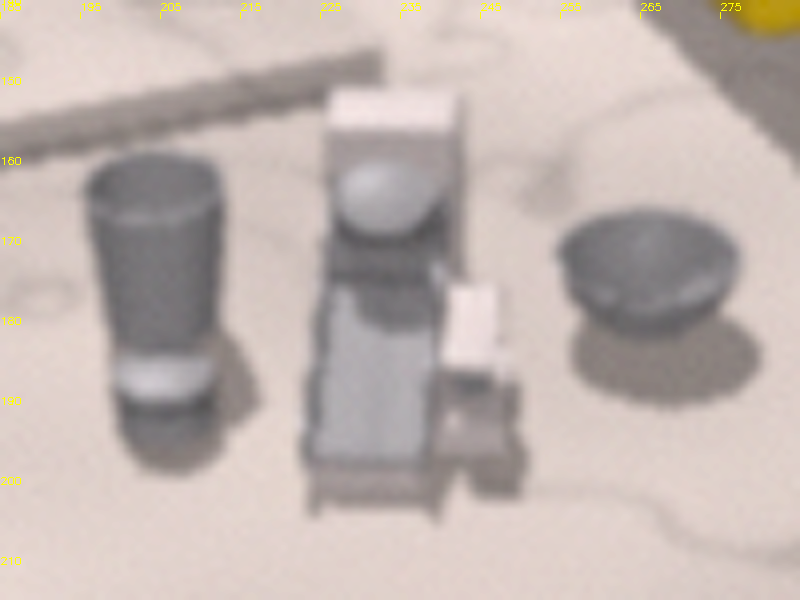

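```bash
cat > fit.py <<'E'
from h import *
from scipy.optimize import least_squares
S={n:pickle.load(open(n+"0.pkl","rb")) for n in("top","side")}
a=np.radians(16)
def W(p,P):
    P=np.atleast_2d(np.array(P,float))/1000
    th=p[2]; u=np.array([np.cos(th),np.sin(th),0]); k=np.array([0,0,1.])
    ex=u*np.cos(a)+k*np.sin(a); ey=np.cross(k,u); ez=np.cross(ex,ey)
    return np.array([p[0],p[1],.034])+P@np.array([ex,ey,ez])
E
cat > f1.py <<'E'
from fit import *
obs=[("top",(70,0,28),(213.2,208)),("top",(0,-44,18),(237.5,202.3)),
 ("top",(25,-32,18),(230,203.7)),("top",(-25,-32,18),(244.3,209.5)),("top",(-25,-56,18),(246.5,202)),
 ("top",(-65,26.5,12),(247.5,229)),
 ("side",(70,0,28),(233.2,164.5)),("side",(25,-32,18),(240.5,175.8)),("side",(25,-56,18),(246.5,175.8)),("side",(-25,-32,18),(240,185.7)),("side",(-25,-56,18),(246.7,186)),
 ("side",(-65,25,0),(224.5,197)),("side",(-65,-25,0),(238.3,197))]
def res(p): return np.concatenate([proj(S[n],W(p,P))[0]-uv for n,P,uv in obs])
r=least_squares(res,[.5,.06,np.radians(70)],loss='soft_l1')
print(r.x[:2],np.degrees(r.x[2])); print(np.round(res(r.x).reshape(-1,2),1))
p=r.x; np.save("p.npy",p)
for n,(x0,y0,w,h) in {"top":(180,180,90,70),"side":(185,140,100,75)}.items():
    s=S[n]; c=cv2.resize(s["image"][y0:y0+h,x0:x0+w,::-1],(w*8,h*8),interpolation=cv2.INTER_CUBIC); c=cv2.convertScaleAbs(c,alpha=1.4)
    def L(P,col,closed=True):
        q=((proj(s,W(p,P))-[x0,y0]+.5)*8).astype(int); cv2.polylines(c,[q.reshape(-1,1,2)],closed,col,1)
    L([(x,y,18) for x,y in((25,-56),(25,-32),(-25,-32),(-25,-56))],(0,255,0))
    L([(x,y,0) for x,y in((95,-25),(95,25),(-65,25),(-65,-25))],(255,0,0))
    L([(x,y,12) for x,y in((95,-28),(95,28),(-65,28),(-65,-28))],(0,0,255))
    t=np.linspace(0,6.28,40)
    for z in(0,28): L([(70+23*np.cos(i),23*np.sin(i),z) for i in t],(0,255,255))
    cv2.imwrite(f"pics/{n}fit.png",c)
E
python3 f1.py
```

```text
[0.49493318 0.04864395] 70.36654138183523
[[-0.  -0.2]
 [-0.   0.3]
 [-0.9 -0.4]
 [-1.1 -0.8]
 [-0.8 -0.2]
 [ 0.4  0.4]
 [-0.6  0.3]
 [ 0.4  0.2]
 [ 1.1  0.3]
 [ 0.2  0.8]
 [ 0.3  0.6]
 [-1.1  1.2]
 [-0.5  1.5]]
```

View pics/topfit.png

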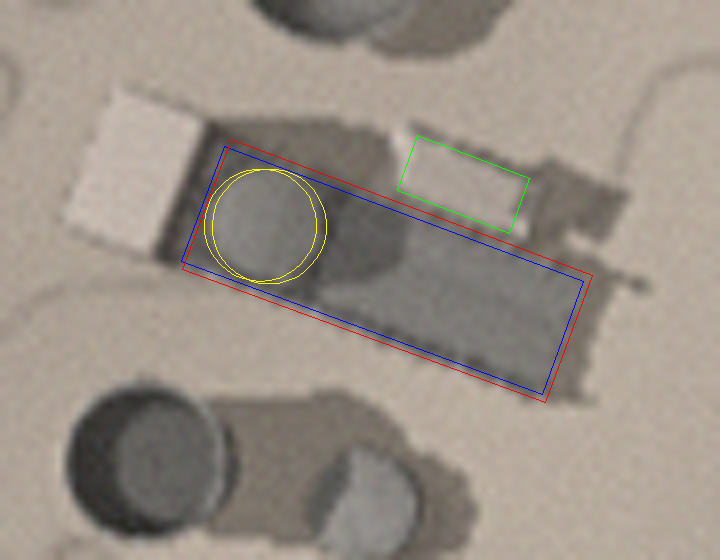

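View pics/sidefit.png

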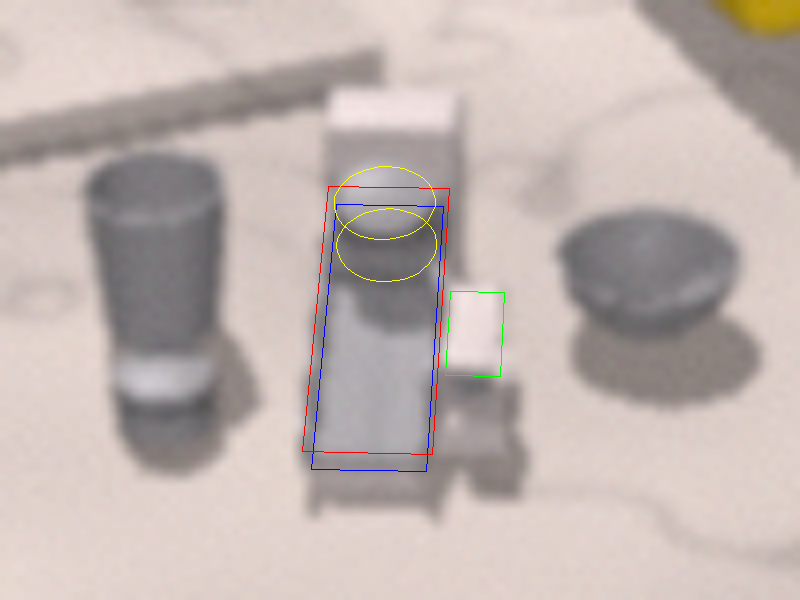

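The slide pose fits to about 2–3 mm: origin (0.495, 0.049), heading 70.4°. I plan to put the TCP at slide (0, -22 mm), which is world (0.516, 0.041), with yaw -109.6° and an opening of 25 mm. I'll approach at z 0.19.

{"api": "jog_arm", "payload": {"commands": [[16,-30,0,-4.6],[16,-30,0,-4.6],[16,-30,0,-4.6],[16,-30,0,-4.6],[16,-30,0,-4.6],[16,-30,0,-4.6],[16,-30,0,-4.6],[16,-30,0,-4.6],[16,-30,0,-4.6],[16,-30,0,-4.6]], "fingers": 25}}

```text
clock: 0.93
tool_pos: [0.3486, 0.3464, 0.1904]
orientation: [180.0, -0.0, -62.4]
force: [1.4, 0.4, -0.4]
opening: 0.0278
```

{"api": "jog_arm", "payload": {"commands": [[18,-33,-5,-5],[18,-33,-5,-5],[18,-33,-5,-5],[18,-33,-5,-5],[18,-33,-5,-5],[18,-33,-5,-5],[18,-33,-5,-5],[18,-33,-5,-5],[18,-33,-5,-5],[5,-8,-5,-2.2]]}}

```text
clock: 1.77
tool_pos: [0.5165, 0.0394, 0.1399]
orientation: [180.0, -0.1, -109.8]
force: [0.2, 0.0, 0.5]
opening: 0.0249
```

{"api": "jog_arm", "payload": {"commands": [[0,0,-7,0],[0,0,-7,0],[0,0,-7,0],[0,0,-7,0],[0,0,-7,0],[0,0,-7,0],[0,0,-7,0],[0,0,0,0],[0,0,0,0],[0,0,0,0]]}}

```text
clock: 2.6
tool_pos: [0.5156, 0.0433, 0.0918]
orientation: [-180.0, 0.0, -109.4]
force: [0.5, 1.0, 0.1]
opening: 0.0251
```

```bash
cat > look.py <<'E'
import sys
from fit import *
tag=sys.argv[1]; p=np.load("p.npy"); o=get_obs(); print(o["clock"],o["tool_pos"],o["orientation"],o["force"],o["opening"])
for n,(x0,y0,w,h) in {"top":(190,180,90,70),"side":(195,130,100,75)}.items():
    s=snapshot(n); pickle.dump(s,open(n+tag+".pkl","wb"))
    c=cv2.resize(s["image"][y0:y0+h,x0:x0+w,::-1],(w*8,h*8),interpolation=cv2.INTER_CUBIC); c=cv2.convertScaleAbs(c,alpha=1.4)
    T=o["tool_pos"]; th=np.radians(o["orientation"][2]); y=np.array([np.sin(th),-np.cos(th),0])
    for P in (T,T+y*.0230,T-y*.0230,T+y*.0125,T-y*.0125):
        q=((proj(s,P)[0]-[x0,y0]+.5)*8).astype(int); cv2.drawMarker(c,tuple(int(i) for i in q),(0,0,255),0,8)
    for i in range(0,w,10): cv2.putText(c,str(x0+i),(i*8,10),0,.35,(0,255,255))
    for i in range(0,h,10): cv2.putText(c,str(y0+i),(0,i*8+4),0,.35,(0,255,255))
    cv2.imwrite(f"pics/{n}{tag}.png",c)
E
python3 look.py a
```

```text
2.6 [0.51557958 0.04332362 0.09177603] [-1.79982230e+02  4.43519457e-03 -1.09379206e+02] [0.48459168 0.99688488 0.09271308] 0.025070258133796947
```

View pics/sidea.png

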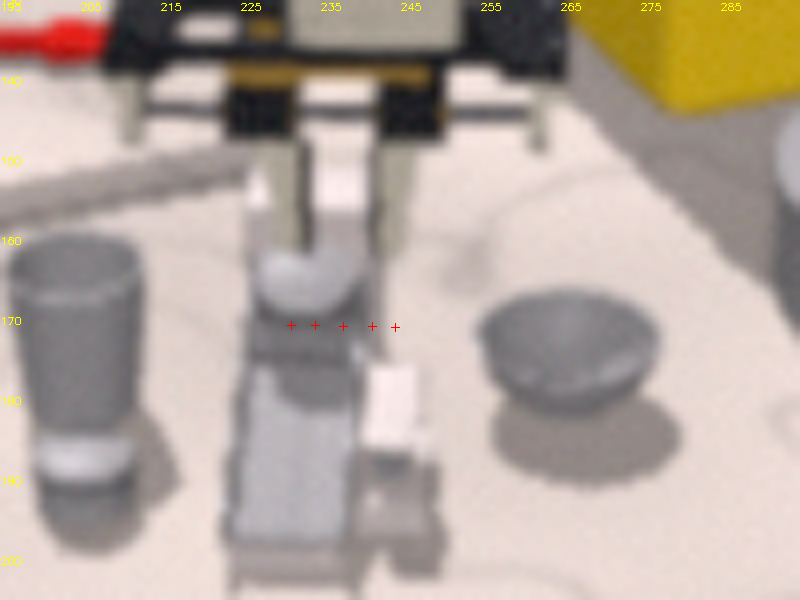

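View pics/topa.png

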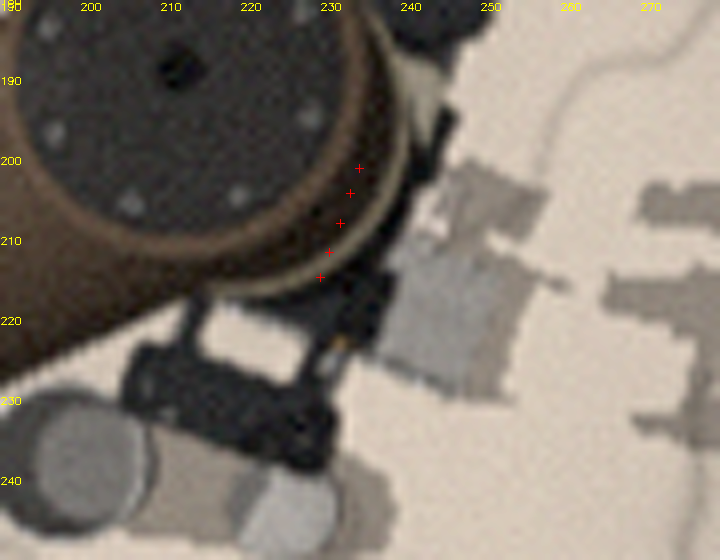

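```bash
python3 - <<'E'
from h import *
s=pickle.load(open("side0.pkl","rb")); print("start TCP px",proj(s,[[.188,.648,.19],[.188,.648,.256],[.188,.648,.15],[.188,.648,.23]]))
x0,y0=90,50
c=cv2.resize(s["image"][y0:y0+60,x0:x0+80,::-1],(640,480),interpolation=cv2.INTER_CUBIC)
for i in range(0,80,10): cv2.putText(c,str(x0+i),(i*8,10),0,.35,(0,0,255))
for i in range(0,60,10): cv2.putText(c,str(y0+i),(0,i*8+4),0,.35,(0,0,255))
cv2.imwrite("pics/start.png",c)
o=get_obs(); T=o["tool_pos"]; print(o["clock"],o["joint_pos"],T)
s=pickle.load(open("sidea.pkl","rb"))
print(proj(s,[T+[0,0,d] for d in(0,.02,.04,.066)]))
E
```

```text
start TCP px [[126.07448984  95.07814223]
 [124.02958208  80.57758295]
 [127.30234494 103.65019526]
 [124.83776816  86.34319699]]
2.7 [ 2.65552412e+01  1.08827445e+01 -2.68323055e+01  6.91800124e-03
 -5.22435758e+01 -4.59593936e+01] [0.51569081 0.0432703  0.09195775]
[[237.47503027 170.23635301]
 [237.39287202 165.29429387]
 [237.31027929 160.28419068]
 [237.20228557 153.66789231]]
```

View pics/start.png

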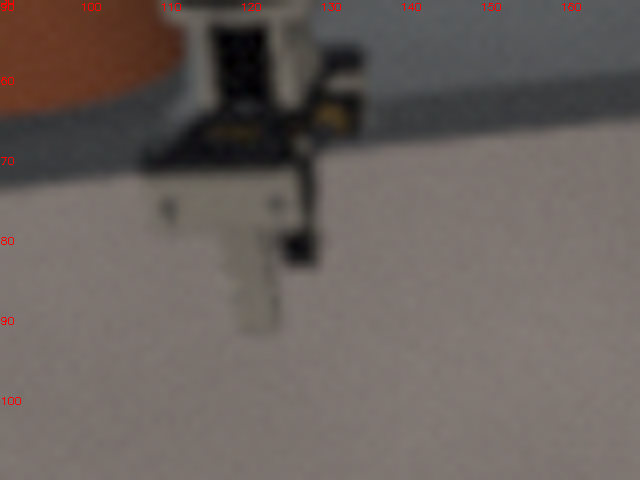

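```bash
python3 - <<'E'
from h import *
s=pickle.load(open("side0.pkl","rb")); 
th=np.radians(-16.2); y=np.array([np.sin(th),-np.cos(th),0]); T=np.array([.188,.648,.19])
for dz in (0,.02,.04): print(dz,proj(s,[T+y*.054+[0,0,dz],T-y*.054+[0,0,dz]]).round(1).tolist())
print("base",proj(s,[[0,0,0]]), proj(pickle.load(open("top0.pkl","rb")),[[0,0,0]]))
t=snapshot("top"); x0,y0=130,120
c=cv2.resize(t["image"][y0:y0+150,x0:x0+200,::-1],(800,600),interpolation=cv2.INTER_CUBIC);c=cv2.convertScaleAbs(c,alpha=1.5)
T=get_obs()["tool_pos"]; th=np.radians(-109.4); y=np.array([np.sin(th),-np.cos(th),0]);x=np.array([np.cos(th),np.sin(th),0])
for dz in(.066,.105):
  q=((proj(t,[T+x*a*.039+y*b*.0965+[0,0,dz] for a,b in((1,1),(1,-1),(-1,-1),(-1,1))])-[x0,y0]+.5)*4).astype(int)
  cv2.polylines(c,[q.reshape(-1,1,2)],True,(0,0,255) if dz<.1 else (0,255,0),1)
cv2.imwrite("pics/topb.png",c)
s=snapshot("side"); x0,y0=150,50
c=cv2.resize(s["image"][y0:y0+150,x0:x0+200,::-1],(800,600),interpolation=cv2.INTER_CUBIC)
for dz in(.066,.105):
  q=((proj(s,[T+x*a*.039+y*b*.0965+[0,0,dz] for a,b in((1,1),(1,-1),(-1,-1),(-1,1))])-[x0,y0]+.5)*4).astype(int)
  cv2.polylines(c,[q.reshape(-1,1,2)],True,(0,0,255) if dz<.1 else (0,255,0),1)
cv2.imwrite("pics/sideb.png",c)
E
```

```text
0 [[123.3, 99.7], [128.7, 90.7]]
0.02 [[122.7, 95.3], [128.1, 86.4]]
0.04 [[122.0, 90.8], [127.5, 82.1]]
base [[ 91.59091349 225.07494722]] [[245.99785424 366.11612994]]
```

View pics/topb.png

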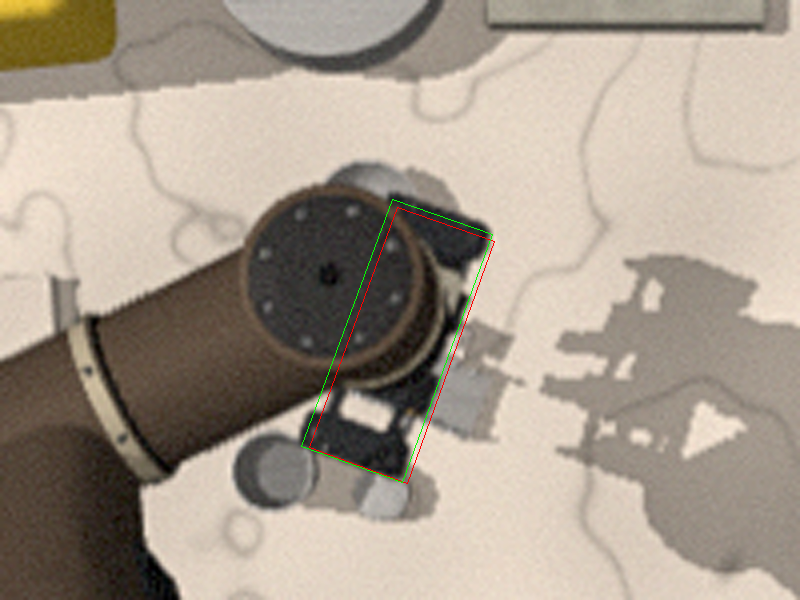

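View pics/sideb.png

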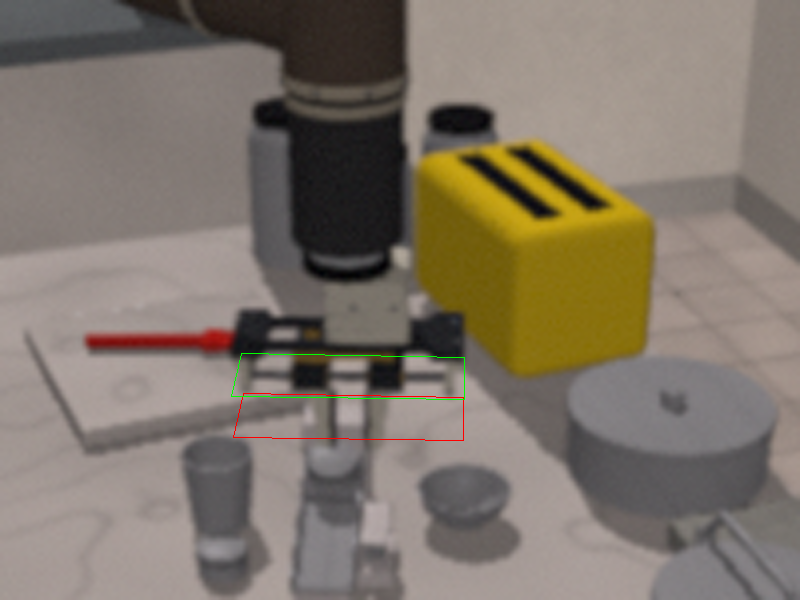

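Body and fingertips both appear about 40 mm higher in the images than the reported TCP height, while XY agrees. I'll trust the images and go down slowly, watching force and looking again.

{"api": "jog_arm", "payload": {"commands": [[0,0,-4,0],[0,0,-4,0],[0,0,-4,0],[0,0,-4,0],[0,0,-4,0],[0,0,-4,0],[0,0,-4,0],[0,0,-2,0],[0,0,0,0],[0,0,0,0]]}}

```text
clock: 3.63
tool_pos: [0.5154, 0.0431, 0.0615]
orientation: [180.0, -0.0, -109.4]
force: [0.3, -0.5, -0.1]
opening: 0.0252
```

```bash
python3 look.py c
```

```text
3.6333 [0.51536409 0.04314269 0.0614741 ] [ 1.79993375e+02 -1.14722517e-02 -1.09400242e+02] [ 0.25853747 -0.47782409 -0.06185304] 0.025205476656020874
```

View pics/sidec.png

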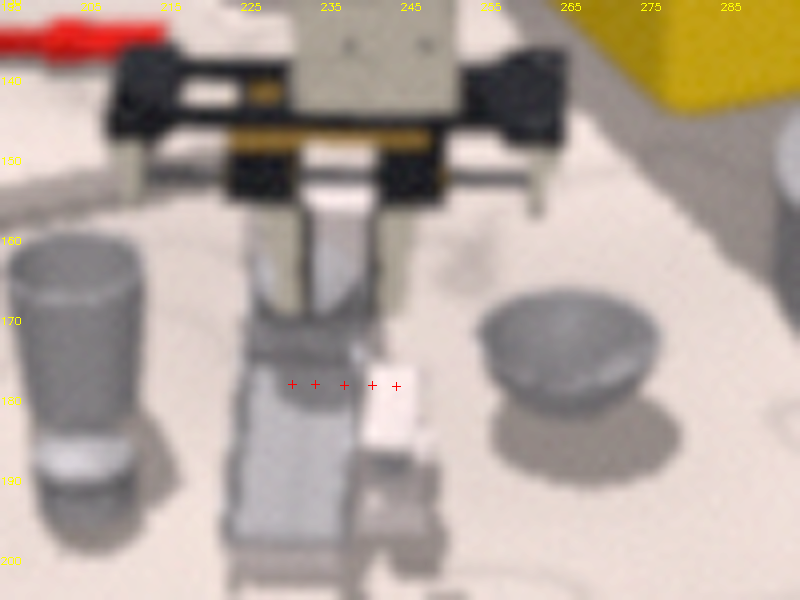

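{"api": "jog_arm", "payload": {"commands": [[0,0,-2,0],[0,0,-2,0],[0,0,-2,0],[0,0,-2,0],[0,0,-2,0],[0,0,-1,0],[0,0,0,0],[0,0,0,0],[0,0,0,0],[0,0,0,0]]}}

```text
clock: 4.57
tool_pos: [0.5154, 0.0432, 0.0506]
orientation: [-180.0, 0.0, -109.4]
force: [-0.2, 0.2, -0.2]
opening: 0.0247
```

```bash
python3 look.py d
```

```text
4.5667 [0.51542567 0.04317283 0.05064684] [-1.79994635e+02  6.26869506e-03 -1.09407612e+02] [-0.21508992  0.23131963 -0.15683034] 0.024713014352382923
```

View pics/sided.png

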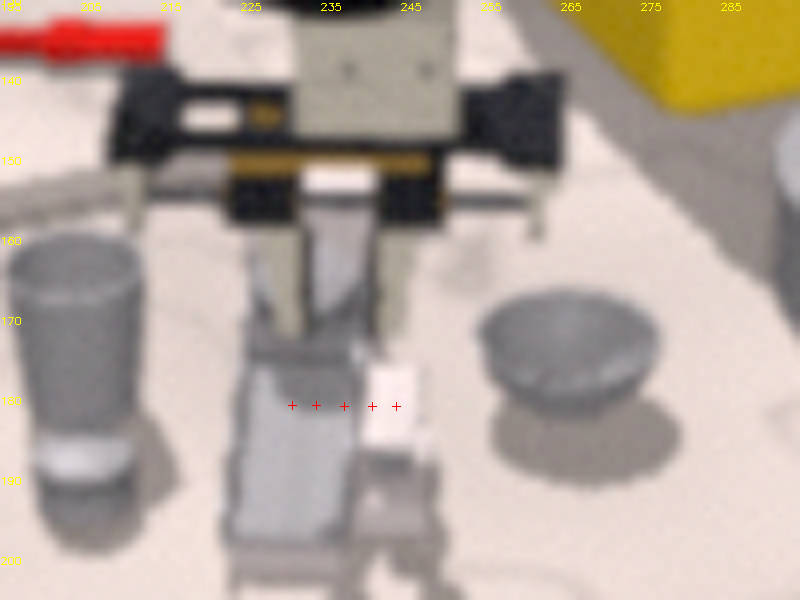

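No contact at reported z 0.0506, and the tip is still about 9 px above the key's middle, so the images hold. Continuing down.

{"api": "jog_arm", "payload": {"commands": [[0,0,-3,0],[0,0,-3,0],[0,0,-3,0],[0,0,-3,0],[0,0,-3,0],[0,0,-3,0],[0,0,-3,0],[0,0,0,0],[0,0,0,0],[0,0,0,0]]}}

```text
clock: 5.5
tool_pos: [0.5154, 0.0432, 0.0296]
orientation: [-180.0, 0.0, -109.4]
force: [0.1, 0.1, -0.8]
opening: 0.0253
```

```bash
python3 look.py e
```

```text
5.5 [0.51544356 0.04317317 0.02960805] [-1.79996499e+02  3.49587750e-04 -1.09403121e+02] [ 0.14093644  0.05124394 -0.77578124] 0.025317956699479095
```

View pics/sidee.png

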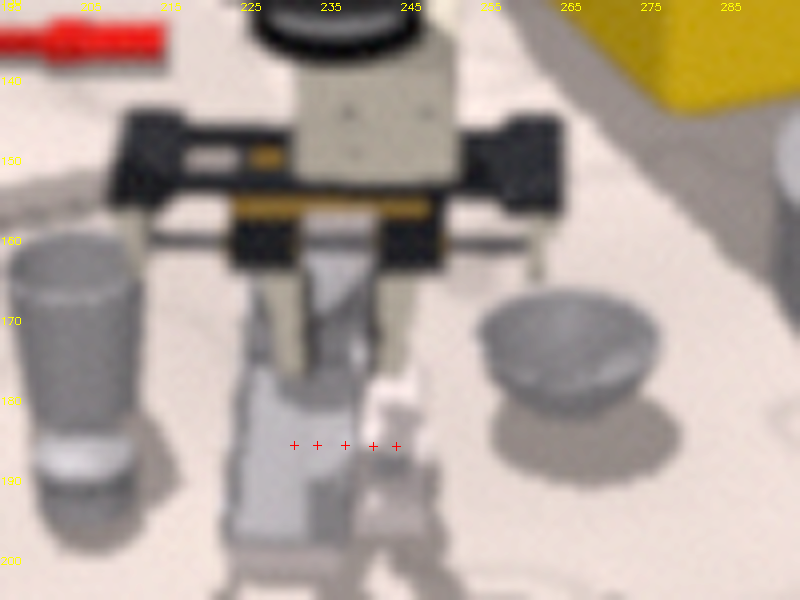

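View pics/tope.png

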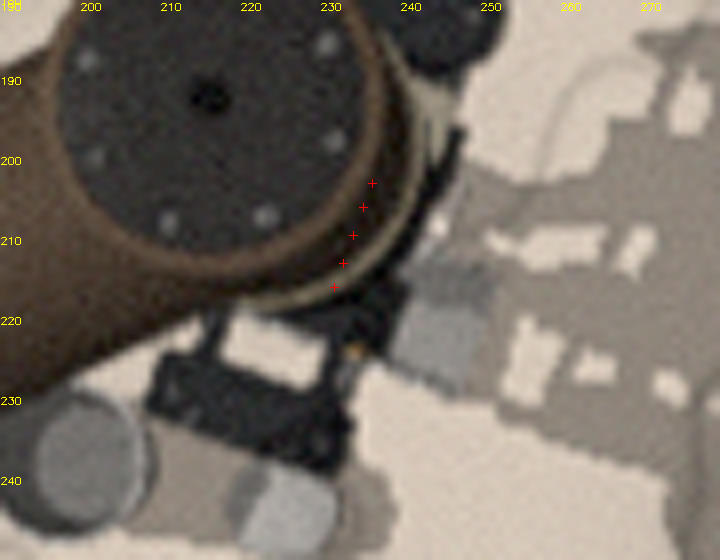

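{"api": "jog_arm", "payload": {"commands": [[0,0,-2,0],[0,0,-2,0],[0,0,-2,0],[0,0,-2,0],[0,0,-2,0],[0,0,-1,0],[0,0,0,0],[0,0,0,0],[0,0,0,0],[0,0,0,0]]}}

```text
clock: 6.43
tool_pos: [0.5153, 0.0432, 0.0186]
orientation: [180.0, -0.0, -109.4]
force: [-0.4, 0.5, -0.1]
opening: 0.0249
```

```bash
python3 look.py f
```

```text
6.4333 [0.51533713 0.04315409 0.01860035] [ 1.79999596e+02 -4.52188845e-04 -1.09402414e+02] [-0.41513318  0.45635625 -0.07328181] 0.024935766085250426
```

View pics/sidef.png

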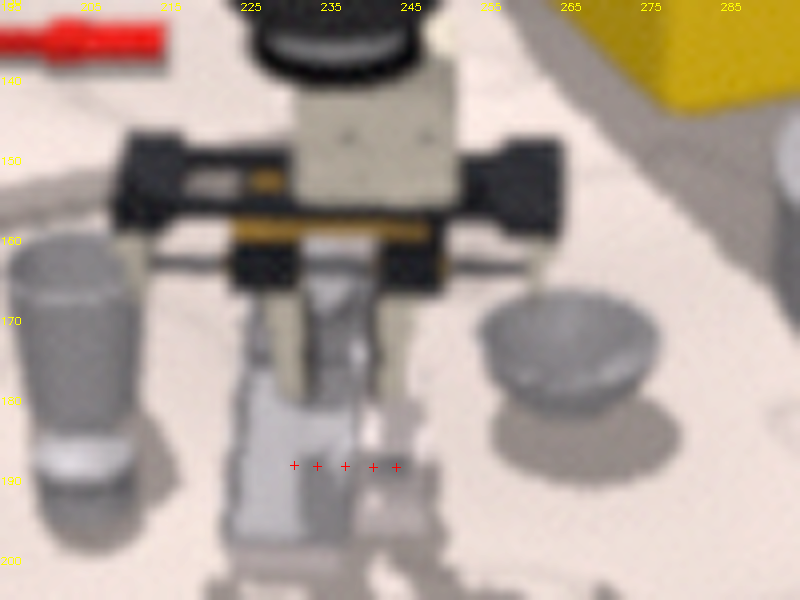

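{"api": "jog_arm", "payload": {"commands": [[0,0,-1,0],[0,0,-1,0],[0,0,-1,0],[0,0,-1,0],[0,0,0,0],[0,0,0,0],[0,0,0,0],[0,0,0,0],[0,0,0,0],[0,0,0,0]]}}

```text
clock: 7.37
tool_pos: [0.5154, 0.0432, 0.0146]
orientation: [-180.0, 0.0, -109.4]
force: [-0.3, 0.1, 2.0]
opening: 0.025
```

```bash
python3 - <<'E'
from fit import *
p=np.load("p.npy")
print("tumbler",onz(S["top"],(197.5,237.5),.075),"katori",onz(S["top"],(222,172.5),.03))
o=get_obs();print(o["tool_pos"],o["force"],o["moment"])
T=o["tool_pos"];th=p[2];d=T[:2]-p[:2];print("slide xy",d@[np.cos(th),np.sin(th)],d@[-np.sin(th),np.cos(th)])
E
```

```text
tumbler [0.41994808 0.15432933 0.075     ] katori [0.63778927 0.08389007 0.03      ]
[0.51539105 0.04318223 0.01457501] [-0.32560972  0.14651523  1.98798547] [0.14695804 0.02420127 0.00527573]
slide xy 0.0017296994613199617 -0.02110362081580994
```

```bash
python3 - <<'E'
from h import *
for i in range(3):
    s=snapshot("side");o=get_obs();print(o["force"].round(2),o["moment"].round(3))
E
python3 look.py g
```

```text
[-1.   -0.15  1.8 ] [ 0.105 -0.019  0.022]
[0.54 0.27 1.79] [ 0.198  0.052 -0.026]
[0.28 0.08 0.98] [ 0.15   0.01  -0.036]
7.5167 [0.51537632 0.04316935 0.01458263] [-1.79998048e+02  2.16749056e-03 -1.09403655e+02] [0.27695183 0.07890489 0.98094245] 0.02512248501541265
```

View pics/sideg.png

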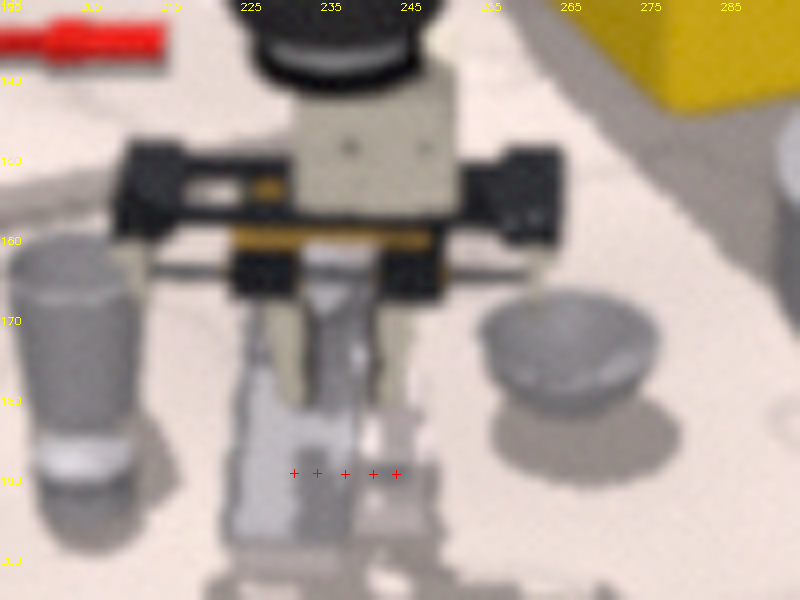

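View pics/topg.png

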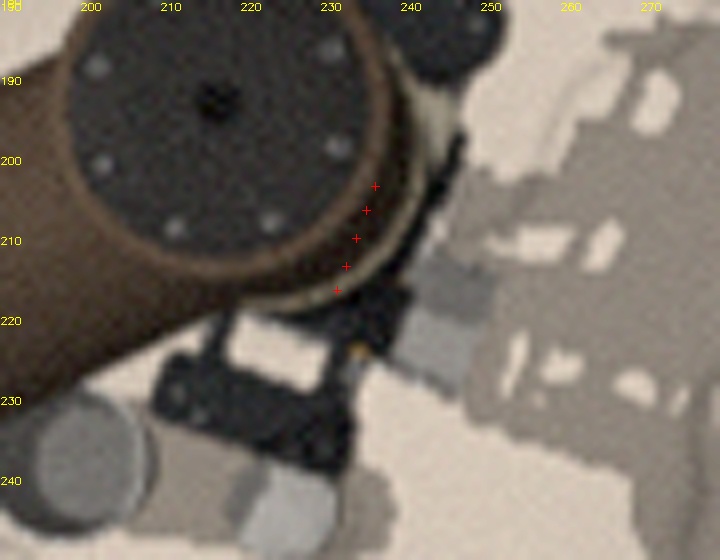

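{"api": "jog_arm", "payload": {"commands": [[0,0,-1,0],[0,0,-1,0],[0,0,-1,0],[0,0,0,0],[0,0,0,0],[0,0,0,0],[0,0,0,0],[0,0,0,0],[0,0,0,0],[0,0,0,0]]}}

```text
clock: 8.45
tool_pos: [0.5154, 0.0431, 0.0116]
orientation: [-180.0, -0.0, -109.4]
force: [-0.3, 0.0, 3.1]
opening: 0.025
```

```bash
python3 - <<'E'
from h import *
for i in range(4):
    s=snapshot("side");o=get_obs();print(o["force"].round(2),o["moment"].round(3))
E
python3 look.py i
```

```text
[-0.09 -1.19  2.91] [-0.035  0.051  0.058]
[ 0.19 -0.    3.53] [0.015 0.031 0.009]
[-0.4  -0.79  2.68] [0.008 0.038 0.038]
[ 0.5  -0.1   2.65] [-0.019  0.04   0.026]
8.65 [0.51537379 0.04314391 0.01156499] [ 1.79999577e+02 -1.21500557e-03 -1.09404913e+02] [ 0.49950989 -0.09900339  2.65426523] 0.02464535642206503
```

View pics/sidei.png

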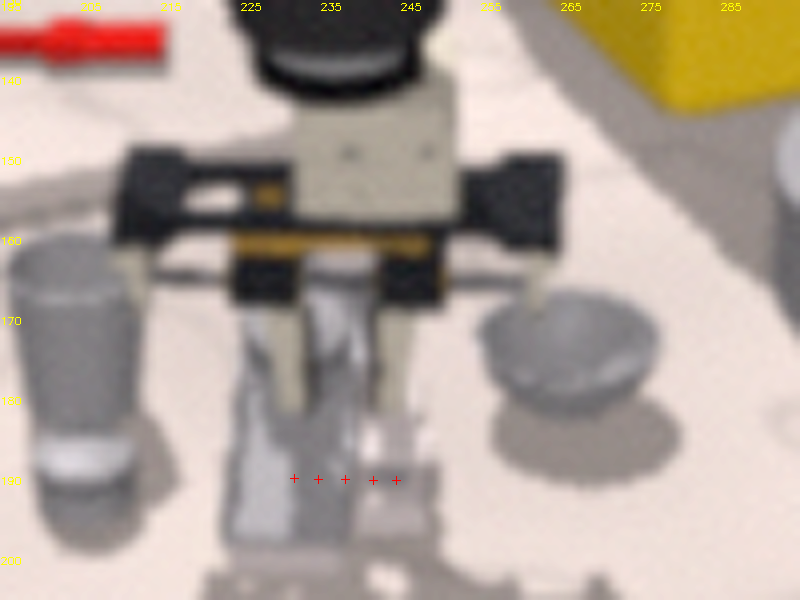

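```bash
python3 - <<'E'
from h import *
cs=[]
for t in("g","i"):
    s=pickle.load(open(f"side{t}.pkl","rb"));c=s["image"][155:205,218:252,::-1];c=cv2.resize(c,(34*11,50*11),interpolation=cv2.INTER_CUBIC);cs.append(cv2.convertScaleAbs(c,alpha=1.5))
cv2.imwrite("pics/cmp.png",np.hstack(cs))
E
```

```text
(no output)
```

View pics/cmp.png

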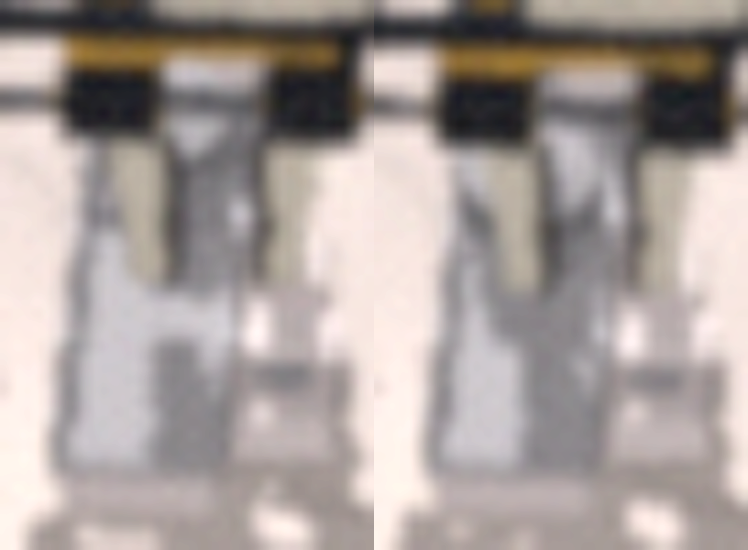

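The pot has come down and rests against the channel finger; its top and shadow have moved down the slide. Now I'll press the key fully down.

{"api": "jog_arm", "payload": {"commands": [[0,0,-1,0],[0,0,-1,0],[0,0,-1,0],[0,0,-1,0],[0,0,0,0],[0,0,0,0],[0,0,0,0],[0,0,0,0],[0,0,0,0],[0,0,0,0]]}}

```text
clock: 9.58
tool_pos: [0.5154, 0.0432, 0.0076]
orientation: [-180.0, 0.0, -109.4]
force: [-0.2, 0.0, 4.4]
opening: 0.0249
```

{"api": "jog_arm", "payload": {"commands": [[0,0,-1,0],[0,0,0,0],[0,0,0,0],[0,0,0,0],[0,0,0,0],[0,0,0,0],[0,0,0,0],[0,0,0,0],[0,0,0,0],[0,0,0,0]]}}

```text
clock: 10.42
tool_pos: [0.5155, 0.0432, 0.0067]
orientation: [-180.0, 0.0, -109.4]
force: [-1.3, -0.1, 6.6]
opening: 0.0253
```

```bash
python3 - <<'E'
from h import *
for i in range(5):
    s=snapshot("side");o=get_obs();print(o["force"].round(2),o["moment"].round(3))
E
python3 look.py j
python3 - <<'E'
from h import *
cs=[]
for t in("i","j"):
    s=pickle.load(open(f"side{t}.pkl","rb"));c=s["image"][155:205,218:252,::-1];c=cv2.resize(c,(34*11,50*11),interpolation=cv2.INTER_CUBIC);cs.append(cv2.convertScaleAbs(c,alpha=1.5))
cv2.imwrite("pics/cmp2.png",np.hstack(cs))
E
```

```text
[-0.62 -0.3   5.83] [-0.016  0.334 -0.004]
[-1.43 -0.1   6.7 ] [-0.007  0.297  0.016]
[-0.93 -0.66  6.41] [0.022 0.27  0.012]
[-1.03 -1.6   6.63] [-0.04   0.359  0.046]
[-1.96 -1.15  6.77] [-0.068  0.33   0.091]
10.6667 [0.51550891 0.04320027 0.00671366] [-1.79985188e+02  9.68663029e-03 -1.09399152e+02] [-1.95774284 -1.1515417   6.77296786] 0.02478940800613257
```

View pics/cmp2.png

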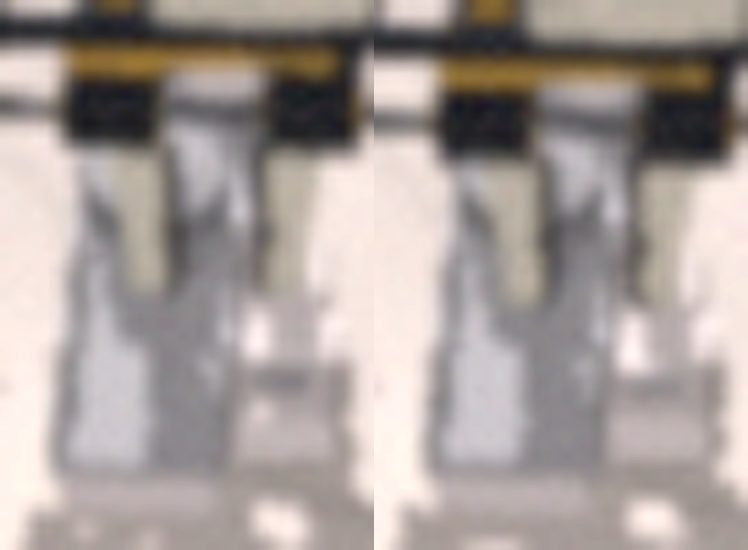

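View pics/sidej.png

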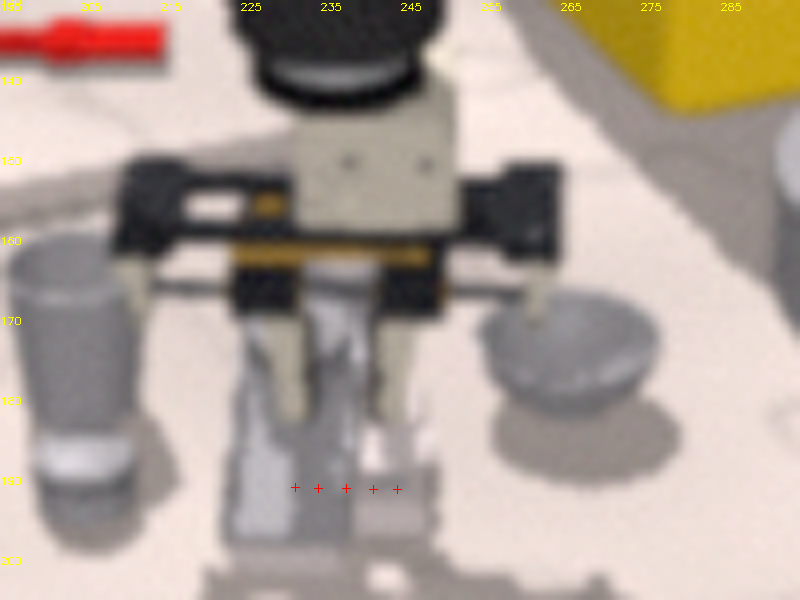

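```bash
python3 - <<'E'
from h import *
a=pickle.load(open("side0.pkl","rb"));s=pickle.load(open("sidej.pkl","rb"))
T=get_obs()["tool_pos"];y=np.array([-.943,.332,0]);x=np.array([-.332,-.943,0])
for sg in(1,-1):
  for z in(.07,.09,.11): print(sg,z,[proj(s,[*(T+sg*.0965*y+dx*x)[:2],z])[0].round(1).tolist() for dx in(-.03,0,.03)])
def sh(A,B,r):
    x0,y0,w,h=r; return cv2.phaseCorrelate(np.float32(cv2.cvtColor(A["image"],7)[y0:y0+h,x0:x0+w]),np.float32(cv2.cvtColor(B["image"],7)[y0:y0+h,x0:x0+w]),cv2.createHanningWindow((w,h),cv2.CV_32F))
print("tumbler lower",sh(a,s,(190,172,30,30)),"katori",sh(a,s,(252,172,32,22)))
A=pickle.load(open("top0.pkl","rb"));B=pickle.load(open("topj.pkl","rb"))
print("spare",sh(A,B,(216,235,20,20)))
cs=[cv2.resize(q["image"][150:205,188:288,::-1],(800,440),interpolation=cv2.INTER_CUBIC)[:, :] for q in(a,s)]
cv2.imwrite("pics/cmp3.png",cv2.resize(np.vstack(cs),(545,600)))
E
```

```text
1 0.07 [[211.2, 170.8], [210.3, 175.2], [209.4, 179.6]]
1 0.09 [[210.9, 166.0], [210.0, 170.3], [209.1, 174.7]]
1 0.11 [[210.7, 161.1], [209.8, 165.4], [208.8, 169.7]]
-1 0.07 [[264.8, 171.7], [264.8, 176.1], [264.8, 180.6]]
-1 0.09 [[264.9, 166.9], [264.9, 171.2], [264.9, 175.6]]
-1 0.11 [[265.0, 162.0], [265.0, 166.3], [265.0, 170.7]]
tumbler lower ((0.10510028852683106, 0.1292096011273891), 0.859936286078559) katori ((0.01415980719045784, 0.015768654854449338), 0.9509520530700684)
spare ((0.10689913871993184, 0.40070749810650774), 0.9524094557762146)
```

View pics/cmp3.png

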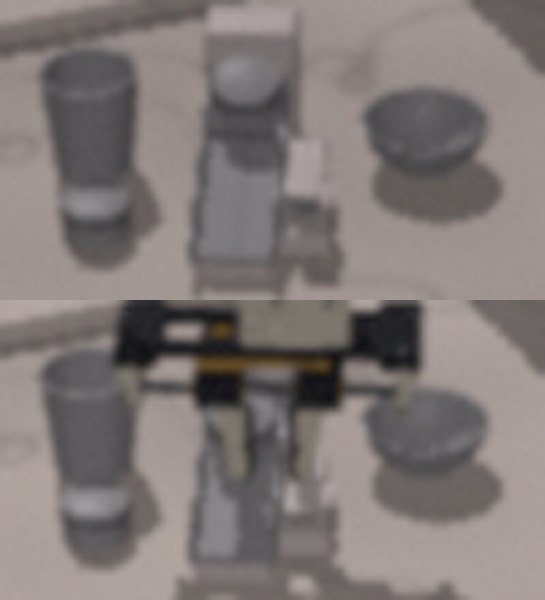

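```bash
python3 - <<'E'
from h import *
a=snapshot("side");o=get_obs();j=pickle.load(open("sidej.pkl","rb"))
print(o["clock"],o["tool_pos"].round(4),o["force"].round(2),"max blur diff in chute",cv2.absdiff(cv2.GaussianBlur(a["image"],(5,5),0),cv2.GaussianBlur(j["image"],(5,5),0))[155:200,222:250].max())
print(close_job())
E
```

```text
10.8167 [0.5155 0.0432 0.0067] [-0.81 -0.8   6.33] max blur diff in chute 2
the job is handed in; nothing more can be done
None
```

The key is held down by one fingertip, and the pot came out over its stop and is resting against the other finger in the channel. I handed the job in at about 10.8 s with the arm holding that pose.

**Last checks**
- **Key:** upward force was steady at about 6.4 N. The force jumped about 2 N over the last millimetre, and the key's edge moved about 3 px in the side picture. I take that as fully down on its stop, though I could not measure the travel directly.
- **Pot:** the chute area showed no change between the last two side pictures, so the pot was still. Its contact with the finger is read from the side view only, because the gripper hid it from above.
- **Bystanders:** the tumbler and katori shifted by less than 0.2 px. The spare pot's figure was 0.4 px, about 1 mm, probably from the gripper's shadow. I did not check the others (brush, turner, plates, tiffin), but the gripper never went near them.

**What disagreed**
- **TCP height:** the fingertips looked about 40 mm higher in the pictures than the reported TCP height. The first touch on the key agreed with the pictures, so I worked from them and from the force reading.
- **Early release:** the pot came free during a small test press, while I was still going down in steps of a few millimetres. The finger was already in the channel, so it was caught.
- **Moment at the bottom:** the wrist reading shifted slightly at the bottom, with about 0.3 N m and 1 N sideways. I did not find the cause and put it down to the key's stop.

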